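# Fit the belt pulley and press its retaining cap home

### The job

Put the blue belt pulley by its hole onto the spindle of the grey bearing stand, hub up, so that it sits right down, and let go of it. Then push the orange cap, flange down, onto the white barbed tip of the spindle until it snaps over the barbs and sits on the pulley's hub, and finish with the fingers still on the cap, pressing it down firmly; do not let go. Leave the other things on the bench where they are.

Things in the scene. Friction and masses are not known exactly. Their poses are not given: they have to be found in the camera images.
- stand: Bearing stand, fixed: grey base plate 120x90x18 mm with an upright spindle in its middle. Origin under the spindle at bench height, z up along it. Heights above the bench: steel collar, 38 mm across, its top at 26 mm carries the pulley; steel boss 24 mm across from 26 to 54 mm, narrowing to 14 mm across at 60 mm; above that the white tip
- spindle_tip (a point): top end of the spindle, on its axis, 90 mm above the bench. The white tip is 14 mm across from 60 to 90 mm, its end rounded; three sprung barbs stand out of it between 69 and 86 mm, sloping: thin at the top, widest (23 mm across) at 71 mm, blunt underneath
- barb0 (a joint): one of three barbs at equal angles round the white tip of the spindle; 0 = sprung fully out, grows (m, up to 0.005) as it is pressed inwards
- barb1 (a joint): one of three barbs at equal angles round the white tip of the spindle; 0 = sprung fully out, grows (m, up to 0.005) as it is pressed inwards
- barb2 (a joint): one of three barbs at equal angles round the white tip of the spindle; 0 = sprung fully out, grows (m, up to 0.005) as it is pressed inwards
- pulley_centre (a point): centre of the loose blue belt pulley, on its axis, 20 mm above its underside; starts flat on the bench, hub up. Grooved disc 64 mm across, 16 mm high; on it a hub 40 mm across up to 40 mm; hole 27 mm across right through; about 0.12 kg. z is its axis, up. When fitted its underside is at 26 mm and its hub's top at 66 mm above the bench
- cap_centre (a point): centre of the loose orange cap, 16 mm above its underside, z up its axis; starts flange down on the bench. Flange 44 mm across, 5 mm thick, hole 17 mm across underneath with a 2.5 mm lip; ribbed hollow body 36 mm across, closed on top; 32 mm high; 0.04 kg. On the spindle it first rests on the barbs some 14 mm too high; 9 to 14 N push it over them, the force drops, and its underside meets the hub at 66 mm
- multimeter: yellow and black pocket multimeter lying on its back, 142x74x41 mm; bystander, leave alone
- screwdriver: red-handled screwdriver lying on the bench, 206 mm long; bystander, leave alone
- coil: brown wound coil in a black frame, 62x62x62 mm; bystander, leave alone
- cell: blue upright round battery cell, 33 mm across, 60 mm tall; bystander, leave alone
- tape_roll: black roll of insulating tape lying flat, 70 mm across, 19 mm high; bystander, leave alone
There are look-alikes about, which are no part of the job. Of the things like the part that bears pulley_centre, leave any that is green, turquoise or yellow; of the rest the larger one is meant.

How it is judged:
On the way, in this order (a step that is already met when the one before it is completed fails the run):
1. the pulley is on the spindle, down on the collar, and let go (z of pulley_centre in the frame of stand below 0.048 m and horizontal distance between pulley_centre and spindle_tip below 0.003 m and angle between pulley_centre's own z axis and vertical below 0.06 rad and contact force between the fingers and pulley below 0.1 N), for 0.2 s.
2. the cap has snapped over the barbs and sits on the hub (z of pulley_centre in the frame of stand below 0.048 m and horizontal distance between pulley_centre and spindle_tip below 0.003 m and angle between pulley_centre's own z axis and vertical below 0.06 rad and z of cap_centre in the frame of stand between 0.078 and 0.0837 m and horizontal distance between cap_centre and spindle_tip below 0.004 m and angle between cap_centre's own z axis and vertical below 0.09 rad and value of joint each of barb0, barb1, barb2 below 0.0015 m), for 0.2 s.
At the end, for the whole second after the job is handed in: Pulley on the collar (2 mm in height, 3 mm off axis, 0.06 rad tilt) and cap on its hub (1.7 mm in height, 4 mm off axis, 0.09 rad), all three barbs sprung out (within 1.5 mm); through the last second the fingers are on the cap, pressing it on the pulley with over 4 N (all of step 2 and contact force between cap and pulley above 4 N and contact force between the fingers and cap above 2 N); the arm keeps its last pose, push and grip.
It fails at once if one of the other things on the bench is shifted by more than 30 mm (distance of any of multimeter, screwdriver, coil, cell, tape_roll from where it was at the start of the episode above 0.03 m).
It also fails if it takes over 56 s, if anything falls off the work surface, if the arm or the gripper's body presses on something with over 40 N, if the wrist force passes 120 N, or if a joint passes its speed limit or range.

### The arm

A 6-joint arm with a two-finger parallel gripper is mounted at the origin on a cart in front of the work surface, level with it; the furniture and walls round the work are solid. World frame = base frame: x ahead of the robot, y to its left, z up, the work surface at z = 0. Lengths are in m, angles in rad, forces in N, time in s.
With the tool pointing down it reaches from about 0.375 to 0.9 m from the base axis. Payload 3.1 kg.
Tool frame: the origin (TCP) lies midway between the tips of the shut fingers; the grasp point (between the pads) lies 19 mm behind it; z points along the fingers, y is the line along which they close (so a half turn about z gives the same grasp; the last joint's range is limited). The gripper opens to 87 mm and grips with 3 to 60 N. Pads are 19 mm wide; open, the fingers measure 117 mm over their backs; the gripper's body (75 mm by 190 mm) begins 51 mm behind the grasp point.
Start: joints at [1.062, 0.527, 1.433, -0, 1.181, -0.178], TCP at [0.202, 0.591, 0.223] pointing down, gripper open.
Joint ranges: [-3.08, 3.08], [-0.75, 2.2], [0.22, 2.44], [-1.43, 4.57], [0, 2.65], [-2.85, 2.85]. Speed limits (rad/s): [2.79, 2.79, 3.14, 3.14, 3.14, 3.14].

### API

Orientations are given as a unit quaternion [x, y, z, w].
In Python, from rig import status, imaging, order gives the robot as it stands.
- The arm moves only by the tool arm_command, never from a script. Its argument "deltas" is one flat list of numbers, 5 for each row, row after row: the opening, from -1 (shut) to 1 (fully open), so that 0 is half open, then the shift along the tool's x, y, z in m, then the turn about the tool's z in rad. In form: [gripper, tx, ty, tz, roll, gripper, tx, ty, tz, roll, ...]. A call has 1 to 12 rows; each row shifts and turns the commanded pose from where the row before left it, along the tool's axes as they then stand; what a row does not reach is not made up. A row lasts 1/8 s, in which the tool goes at most 62.5 mm and 10.7 degrees, less where a joint would pass 70% of its speed; a pose out of reach is approached as far as the arm can. A call with a gripper value outside its range is refused whole. The fingers move at their own pace and stop on an object; "newtons" is the grip in N (left out, the last holds). Time passes only in rows, so rows that do not move let the fingers close. It gives the time, the measured TCP pose, the force, the opening and the grip force at its end, in the units of the state.
- status.get_obs(): the state, without advancing time (a new reading comes with each control period).
- imaging.camera(name): name is "scene" or "side" or "wrist"; returns (picture, depth): 400x640x3 uint8, red, green, blue; 400x640 float32, m along the optical axis (not along the pixel's ray), 0 where there is no reading.
- imaging.camera_params(name): a dict with "intrinsics" (3x3 intrinsics, pixels), "camera_from_world" (4x4, takes a point from world to camera coordinates). Camera axes: x right, y up, looking along -z (the intrinsics and any distortion apply to the point x, -y, -z); pixel columns grow to the right and rows downward; lengths in m; the calibration is good to about 2 mm. A picture is of the moment at which its call begins: read the wrist's pose just before it. camera_params takes no time and is no camera call; for the wrist camera it gives the pose at the moment of the call.
- order.hand_in(): hands the job in; it is judged then, once.
The state is a dict: "time": time; "q": joint angles; "joint_velocities": joint speeds; "joint_torque": joint torques, N m; "position": TCP position; "tool_rot": TCP orientation; "ft_force": force on the tool from outside, world axes, zero at the start; "moment": the same for the moment, N m; "grip_width": finger opening in m; "grip_force": force on a finger pad.
Only numpy, scipy, OpenCV 4.12 (cv2) and the standard library are available. Lean on these libraries where they do the work, as an engineer would, in place of code of your own. Each camera call takes 0.05 s, during which the arm holds its last target. There are 200 camera calls.

## Working session

There is one attempt and no reset: what is moved stays moved. The work goes in short steps, Python scripts to look and compute and a tool call to move; the robot and the scene stay as the last step left them, time stands still between calls to the robot, and variables do not carry over. Pictures are saved under pics/ and viewed, at most 10 in all, crops included, and the job is handed in when it is done.

Besides the shell and the picture viewer there is one more tool, called as a command line: name --argument value ..., lists and objects as JSON in quotes. arm_command: Moves the arm, as the interface text tells. Its arguments: {"type":"object","properties":{"deltas":{"type":"array"},"newtons":{"type":"number"}},"required":["deltas"]}

```bash
mkdir -p pics; cat > h.py <<'E'
import numpy as np, cv2
from rig import status, imaging, order
def grab(n,save=None):
    p=imaging.camera_params(n); im,d=imaging.camera(n)
    if save: cv2.imwrite(f'pics/{save}.png',im[:,:,::-1])
    return im,d,p
def world(p,d):
    K=np.array(p['intrinsics']);T=np.linalg.inv(np.array(p['camera_from_world']))
    v,u=np.mgrid[:d.shape[0],:d.shape[1]]
    P=np.stack([(u-K[0,2])/K[0,0]*d,-(v-K[1,2])/K[1,1]*d,-d],-1)
    return P@T[:3,:3].T+T[:3,3]
def ray(p,u,v,z):
    K=np.array(p['intrinsics']);T=np.linalg.inv(np.array(p['camera_from_world']))
    r=T[:3,:3]@np.array([(u-K[0,2])/K[0,0],-(v-K[1,2])/K[1,1],-1]);o=T[:3,3]
    return o+r*(z-o[2])/r[2]
E
python3 - <<'E'
from h import *
for n in('scene','side'):
    im,d,p=grab(n,n); np.savez(f'{n}.npz',im=im,d=d,**p); print(n,p)
s=status.get_obs();print(s)
E
```

```text
scene {'intrinsics': array([[517.16741513,   0.        , 324.91025508],
       [  0.        , 517.16741513, 192.92927403],
       [  0.        ,   0.        ,   1.        ]]), 'camera_from_world': array([[ 0.65773952, -0.75321838,  0.00638751, -0.32261258],
       [ 0.57899241,  0.51098654,  0.63534286, -0.38327678],
       [-0.48181585, -0.41419178,  0.77220377, -1.23362272],
       [ 0.        ,  0.        ,  0.        ,  1.        ]])}
side {'intrinsics': array([[409.09517798,   0.        , 315.13322279],
       [  0.        , 409.09517798, 204.55502214],
       [  0.        ,   0.        ,   1.        ]]), 'camera_from_world': array([[-0.99925217,  0.03850328,  0.00354942,  0.55361658],
       [-0.02246275, -0.65276701,  0.75722563, -0.02233186],
       [ 0.03147261,  0.75657963,  0.65314374, -1.34999728],
       [ 0.        ,  0.        ,  0.        ,  1.        ]])}
{'time': 0.1, 'q': array([ 1.06250024e+00,  5.28377880e-01,  1.43377250e+00, -3.37088078e-05,
        1.18140538e+00, -1.78475725e-01]), 'joint_velocities': array([ 9.91695824e-04, -3.20415563e-03, -1.21645124e-03, -3.63524689e-04,
       -2.19948970e-04,  4.40313633e-05]), 'joint_torque': array([-2.32230750e-04, -4.40984452e+01, -1.77151090e+01,  6.34638243e-02,
        5.34430076e-02, -5.15366310e-05]), 'position': array([0.20206016, 0.59073643, 0.22166715]), 'tool_rot': array([ 1.64157323e-01,  9.86433682e-01, -9.29496454e-04, -3.15789675e-04]), 'ft_force': array([ 0.12597309, -0.67147225, -0.48038647]), 'moment': array([0.038777  , 0.0195307 , 0.00503412]), 'grip_force': 0.0, 'grip_width': 0.08674081706589178}
```

View pics/scene.png

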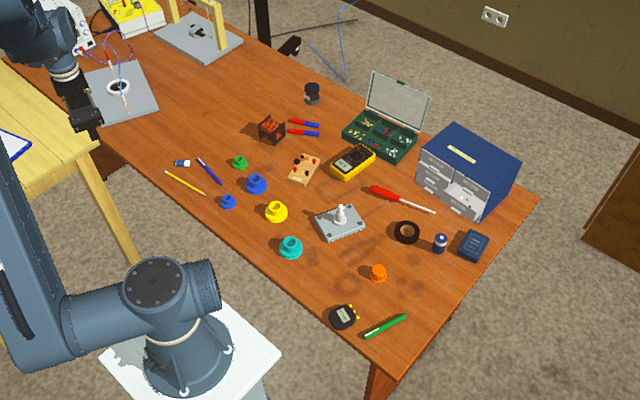

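View pics/side.png

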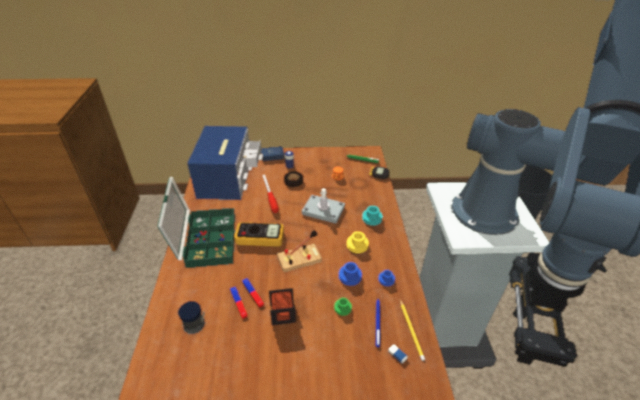

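The scene view shows the larger blue pulley at (256,184), with a smaller look-alike at (228,201). The stand's tip is at about (340,210) and the orange cap at (378,272). The side view shows the same pulley at (350,273), the tip at (324,195) and the cap at (338,173).

```bash
python3 - <<'E'
from h import *
C={'scene':dict(pul=(256,184),sm=(228,201),cap=(378,272),tip=(340,212)),'side':dict(pul=(350,273),sm=(387,279),cap=(338,173),tip=(324,198))}
for n in C:
    f=np.load(n+'.npz');W=world(f,f['d']);hsv=cv2.cvtColor(f['im'],cv2.COLOR_RGB2HSV)
    for k,(u,v) in C[n].items():
        if k=='tip': m=(hsv[...,1]<40)&(hsv[...,2]>170)
        elif k=='cap': m=(abs(hsv[...,0].astype(int)-hsv[v,u,0])<6)&(hsv[...,1]>200)&(hsv[...,2]>150)
        else: m=(abs(hsv[...,0].astype(int)-115)<10)&(hsv[...,1]>120)
        w=np.zeros_like(m);w[v-22:v+22,u-22:u+22]=1;m&=w&(f['d']>0)
        P=W[m]; 
        if len(P)==0: print(n,k,'none');continue
        lo,hi=np.percentile(P,[3,97],axis=0)
        print(n,k,len(P),'mid',((lo+hi)/2).round(3),'size',(hi-lo).round(3),'ztop',hi[2].round(3), 'px',np.argwhere(m).mean(0).round(1))
E
```

```text
scene pul 339 mid [0.462 0.251 0.023] size [0.056 0.046 0.041] ztop 0.043 px [184.7 254.9]
scene sm 236 mid [0.401 0.304 0.017] size [0.102 0.104 0.03 ] ztop 0.032 px [196.7 230.7]
scene cap 844 mid [ 0.487 -0.206  0.016] size [0.123 0.107 0.038] ztop 0.035 px [270.  382.2]
scene tip 767 mid [ 0.528 -0.029  0.044] size [0.103 0.089 0.063] ztop 0.075 px [221.5 341.8]
side pul 363 mid [0.468 0.265 0.024] size [0.05  0.045 0.037] ztop 0.042 px [274.  349.9]
side sm 168 mid [0.37  0.277 0.017] size [0.033 0.031 0.026] ztop 0.03 px [278.  386.3]
side cap 41 mid [ 0.466 -0.193  0.018] size [0.024 0.012 0.03 ] ztop 0.033 px [174.9 337.7]
side tip 408 mid [ 0.527 -0.025  0.047] size [0.1   0.082 0.062] ztop 0.078 px [205.1 322.5]
```

arm_command --deltas '[1,-0.036,-0.023,0,0,1,-0.036,-0.023,0,0,1,-0.036,-0.023,0,0,1,-0.036,-0.023,0,0,1,-0.036,-0.023,0,0,1,-0.036,-0.023,0,0,1,-0.036,-0.023,0,0,1,-0.036,-0.023,0,0,1,-0.036,-0.023,0,0,1,-0.036,-0.023,0,0,1,0,0,0,0,1,0,0,0,0]'

```text
time: 1.6
position: [0.4678, 0.2571, 0.2222]
tool_rot: [0.164, 0.986, -0.0, -0.001]
ft_force: [0.2, -0.6, -0.5]
grip_width: 0.0867
grip_force: 0.0
```

```bash
python3 - <<'E'
from h import *
s=status.get_obs();print(s['time'],s['position'],s['tool_rot'],s['ft_force'])
im,d,p=grab('wrist','w1');np.savez('w1.npz',im=im,d=d,**p)
print(np.linalg.inv(p['camera_from_world']).round(3),p['intrinsics'][0])
E
```

```text
1.6 [0.46780839 0.25712497 0.22216211] [ 1.64489856e-01  9.86378467e-01 -9.69419191e-05 -7.73034930e-04] [ 0.21690936 -0.6138061  -0.48734324]
[[ 0.325 -0.901 -0.288  0.387]
 [ 0.946  0.309  0.099  0.285]
 [-0.    -0.305  0.952  0.385]
 [ 0.     0.     0.     1.   ]] [343.98970883   0.         317.73549871]
```

View pics/w1.png

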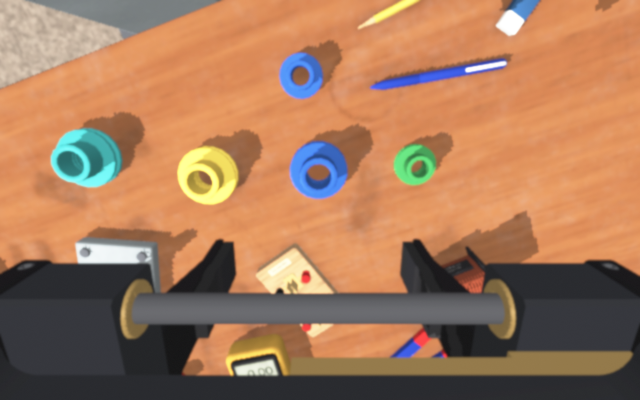

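The wrist view shows the large blue pulley at (319,170), its hole at (318,174), the small blue one at (301,75), and the green one at (415,165) clear of the fingers. I'll use its depth for the fine pose.

```bash
cat >> h.py <<'E'
def fit(P):  # circle through the outer rim of points
    h=cv2.convexHull(P[:,:2].astype(np.float32)*1000)[:,0]
    A=np.c_[2*h,np.ones(len(h))];c=np.linalg.lstsq(A,(h**2).sum(1),rcond=None)[0]
    return c[:2]/1000,np.sqrt(c[2]+c[0]**2+c[1]**2)/1000
def totool(dx,dy):
    R=__import__('scipy.spatial.transform',fromlist=['x']).Rotation.from_quat(status.get_obs()['tool_rot']).as_matrix()
    return (R.T@np.array([dx,dy,0])).round(4)
E
python3 - <<'E'
from h import *
f=np.load('w1.npz');W=world(f,f['d']);hsv=cv2.cvtColor(f['im'],cv2.COLOR_RGB2HSV)
m=(abs(hsv[...,0].astype(int)-112)<10)&(hsv[...,1]>120)
w=np.zeros_like(m);w[130:205,280:360]=1;m&=w
B=W[m];print(B.min(0),B.max(0))
for lo,hi in((.035,.045),(.012,.02)):
    P=B[(B[:,2]>lo)&(B[:,2]<hi)];print(len(P),np.median(P[:,2]),fit(P))
# top-face outline by rays: inner hole contour at z=.04
cs,h=cv2.findContours(m.astype(np.uint8),cv2.RETR_CCOMP,cv2.CHAIN_APPROX_NONE)
for c,k in zip(cs,h[0]):
    if len(c)>20:
        z=.04 if k[3]>=0 else .016
        Q=np.array([ray(f,*x[0],z) for x in c]);print(k[3],len(c),fit(Q))
p=status.get_obs()['position'];print(p)
E
```

```text
[3.87022985e-01 2.26621645e-01 1.73853868e-04] [0.4986416  0.28748859 0.38506334]
651 0.04011908106303497 (array([0.46820112, 0.25689059]), np.float64(0.01964166171957842))
1278 0.016418384808667974 (array([0.46792706, 0.25732026]), np.float64(0.030861378658394684))
-1 157 (array([0.46771124, 0.25731699]), np.float64(0.030939225385138228))
0 59 (array([0.46460106, 0.25822861]), np.float64(0.011098338354048611))
[0.46751892 0.25753241 0.22222986]
```

arm_command --deltas '[0.6,0,0,0.045,0,0.4,0,0,0.045,0,0.4,0,0,0.045,0,0.4,0,0,0.03,0,0.4,0,0,0.025,0,0.4,0,0,0.012,0,0.4,0,0,0,0,-1,0,0,0,0,-1,0,0,0,0,-1,0,0,0,0,-1,0,0,0,0,-1,0,0,0,0]' --newtons 25

```text
time: 3.15
position: [0.469, 0.2572, 0.0213]
tool_rot: [0.164, 0.986, 0.0, 0.001]
ft_force: [-1.2, 0.8, 6.2]
grip_width: 0.0391
grip_force: 25.0
```

arm_command --deltas '[-1,0,0,-0.02,0,-1,0,0,-0.04,0,-1,0,0,-0.05,0,-1,0,0,-0.05,0,-1,-0.03,-0.034,0,0,-1,-0.03,-0.034,0,0,-1,-0.03,-0.034,0,0,-1,-0.03,-0.034,0,0,-1,-0.03,-0.034,0,0,-1,0,0,0,0,-1,0,0,0,0]'

```text
time: 4.53
position: [0.5543, 0.0479, 0.18]
tool_rot: [0.165, 0.986, 0.0, -0.001]
ft_force: [-0.3, 0.1, -2.4]
grip_width: 0.0389
grip_force: 25.0
```

```bash
python3 - <<'E'
from h import *
s=status.get_obs();print(s['time'],s['position'],s['grip_width'],s['grip_force'],s['ft_force'])
im,d,p=grab('wrist','w2');np.savez('w2.npz',im=im,d=d,**p)
W=world(p,d)
m=(d>0)&(abs(W[...,0]-.528)<.08)&(abs(W[...,1]+.027)<.08)&(W[...,2]<.1)
for lo,hi in((.0835,.095),(.0615,.068),(.028,.052),(.024,.0275),(.016,.02)):
    k=m&(W[...,2]>lo)&(W[...,2]<hi)
    if k.sum()>5: P=W[k];print(lo,k.sum(),np.median(P,0).round(4),fit(P),np.argwhere(k).mean(0).round(0))
E
```

```text
4.525 [0.55434078 0.04785314 0.17995145] 0.03887216189853853 24.999747248366475 [-0.31953769  0.08305519 -2.3547288 ]
0.0835 251 [ 0.527  -0.0211  0.089 ] (array([ 0.52772926, -0.02235428]), np.float64(0.006616914707603373)) [200. 223.]
0.0615 33 [ 0.5232 -0.0187  0.065 ] (array([ 0.52780955, -0.02265259]), np.float64(0.006873899218121878)) [187. 231.]
0.028 209 [ 0.5222 -0.0132  0.0405] (array([ 0.52679538, -0.02561695]), np.float64(0.014802830048279533)) [177. 242.]
0.024 490 [ 0.5203 -0.0148  0.0264] (array([ 0.5276723 , -0.02250534]), np.float64(0.018494845031628303)) [175. 243.]
0.016 8278 [ 0.5148 -0.0203  0.0184] (array([ 0.52371685, -0.02481024]), np.float64(0.0650478670957405)) [170. 240.]
```

View pics/w2.png

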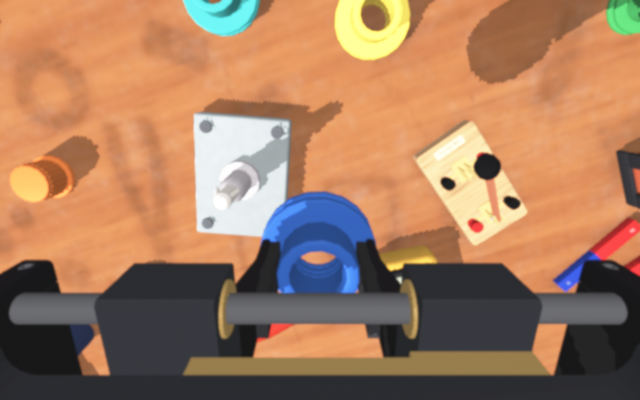

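The view shows the white tip at (222,200) on the stand, the pulley held level at (318,260), and the orange cap at (40,180). I'll measure the held pulley relative to the TCP.

```bash
python3 - <<'E'
from h import *
f=np.load('w2.npz');W=world(f,f['d']);hsv=cv2.cvtColor(f['im'],cv2.COLOR_RGB2HSV)
m=(abs(hsv[...,0].astype(int)-112)<10)&(hsv[...,1]>120)&(f['d']>0)
w=np.zeros_like(m);w[180:300,250:390]=1;m&=w;B=W[m]
print(np.histogram(B[:,2],np.arange(.14,.22,.005)))
for lo,hi in((.1695,.178),(.194,.203)):
    P=B[(B[:,2]>lo)&(B[:,2]<hi)];
    if len(P)>20: print(len(P),np.median(P,0),P[:,2].std(),fit(P))
k=m&(abs(W[...,2]-.1743)<.004)
# robust fit of rim of flange from outer contour
c=max(cv2.findContours(m.astype(np.uint8),cv2.RETR_EXTERNAL,cv2.CHAIN_APPROX_NONE)[0],key=len)[:,0]
c=c[c[:,1]<235];Q=np.array([ray(f,*x,.1743) for x in c]);print(fit(Q))
c0=np.array([.5277,-.0225]);p=np.array([.55434,.04785])
print(totool(*(c0-p)))
E
```

```text
(array([   0,    0,    0,    0,  440,  228, 1508, 1911,  608,  586,  540,
       1989,   68,    0,    0]), array([0.14 , 0.145, 0.15 , 0.155, 0.16 , 0.165, 0.17 , 0.175, 0.18 ,
       0.185, 0.19 , 0.195, 0.2  , 0.205, 0.21 , 0.215]))
3234 [0.53458449 0.05338011 0.17505493] 0.001117203772573111 (array([0.55303562, 0.04768273]), np.float64(0.03094182545244707))
2164 [0.54507262 0.05334022 0.19874222] 0.0013705023150940186 (array([0.55281873, 0.04823989]), np.float64(0.019104415850839288))
(array([0.54872487, 0.04925891]), np.float64(0.02909025911610461))
[ 0.0024 -0.0752  0.    ]
```

arm_command --deltas '[-1,0.001,-0.035,0,0,-1,0,-0.03,0,0,-1,0,-0.01,0,0,-1,0,0,0.03,0,-1,0,0,0,0,-1,0,0,0,0]'

```text
time: 5.32
position: [0.5304, -0.0221, 0.151]
tool_rot: [0.164, 0.987, 0.0, 0.0]
ft_force: [0.8, -0.2, -1.5]
grip_width: 0.039
grip_force: 25.0
```

```bash
python3 - <<'E'
from h import *
s=status.get_obs();p=s['position'];print(p,s['ft_force'])
g=p[:2]+[-.0013,.0]; e=np.array([.5277,-.0225])-g;print(e,totool(*e))
im,d,q=grab('wrist');W=world(q,d);hsv=cv2.cvtColor(im,cv2.COLOR_RGB2HSV)
m=(abs(hsv[...,0].astype(int)-112)<10)&(hsv[...,1]>120)&(d>0);m[:180]=0
for lo,hi in((.139,.149),(.163,.173)):
    P=W[m&(W[...,2]>lo)&(W[...,2]<hi)&(abs(W[...,0]-p[0])<.04)&(abs(W[...,1]-p[1])<.04)];print(len(P),np.median(P[:,2]),fit(P))
E
```

```text
[ 0.53044858 -0.02209263  0.15100201] [ 0.80230618 -0.20705112 -1.53072628]
[-0.00144858 -0.00040737] [ 0.0012 -0.0009 -0.    ]
3339 0.1460486099175646 (array([ 0.52954173, -0.02231204]), np.float64(0.031206445720983314))
2370 0.16966753032919762 (array([ 0.52836783, -0.02187526]), np.float64(0.01897344989383783))
```

arm_command --deltas '[-1,0.0012,-0.0005,0.01,0,-1,0,0,0.025,0,-1,0,0,0.02,0,-1,0,0,0.015,0,-1,0,0,0.01,0,-1,0,0,0.01,0,-1,0,0,0,0]'

```text
time: 6.25
position: [0.5285, -0.023, 0.06]
tool_rot: [0.164, 0.986, 0.0, -0.001]
ft_force: [-0.8, -1.2, -1.4]
grip_width: 0.039
grip_force: 25.0
```

arm_command --deltas '[-1,0,0,0.006,0,-1,0,0,0.005,0,-1,0,0,0.002,0,-1,0,0,0,0]'

```text
time: 6.75
position: [0.5289, -0.023, 0.0476]
tool_rot: [0.164, 0.986, -0.0, 0.0]
ft_force: [0.2, 0.3, -1.1]
grip_width: 0.0393
grip_force: 25.0
```

arm_command --deltas '[0.2,0,0,0,0,0.4,0,0,0,0,0.4,0,0,0,0,0.4,0,0,-0.03,0,0.4,0,0,-0.04,0,0.4,0,0,-0.05,0,0.4,0,-0.03,-0.03,0,0.4,-0.002,-0.05,0,0,0.4,-0.002,-0.05,0,0,0.4,-0.003,-0.055,0,0,0.4,0,0,0,0,0.4,0,0,0,0]'

```text
time: 8.25
position: [0.4752, -0.2, 0.1974]
tool_rot: [0.165, 0.986, 0.0, -0.0]
ft_force: [0.3, 0.0, 0.2]
grip_width: 0.061
grip_force: 0.0
```

```bash
python3 - <<'E'
from h import *
s=status.get_obs();p=s['position'];print(p,s['ft_force'])
im,d,q=grab('wrist','w3');np.savez('w3.npz',im=im,d=d,**q);W=world(q,d);hsv=cv2.cvtColor(im,cv2.COLOR_RGB2HSV)
H=hsv[...,0].astype(int)
def rep(m,zs):
    for lo,hi in zs:
        P=W[m&(W[...,2]>lo)&(W[...,2]<hi)]
        if len(P)>20: print(len(P),np.median(P[:,2]).round(4),fit(P))
st=(d>0)&(abs(W[...,0]-.5277)<.05)&(abs(W[...,1]+.0225)<.05)
print('pulley');rep(st&(abs(H-112)<10)&(hsv[...,1]>120),((.036,.048),(.06,.07)))
print('tip');rep(st,((.084,.095),))
print('cap');rep((d>0)&(H<16)&(hsv[...,1]>150)&(abs(W[...,0]-.475)<.05)&(abs(W[...,1]+.2)<.05),((.003,.0075),(.029,.035)))
E
```

```text
[ 0.47516994 -0.19995594  0.19743866] [0.30331961 0.02642032 0.17358731]
pulley
1627 0.0425 (array([ 0.52765441, -0.02436862]), np.float64(0.031196626376688304))
812 0.0661 (array([ 0.52774808, -0.02445139]), np.float64(0.019618850479779817))
tip
240 0.089 (array([ 0.52724891, -0.02379657]), np.float64(0.006673553454330119))
cap
217 0.0053 (array([ 0.46553626, -0.20782735]), np.float64(0.02159690606462959))
115 0.0321 (array([ 0.46537307, -0.20780022]), np.float64(0.017540780722146133))
```

View pics/w3.png

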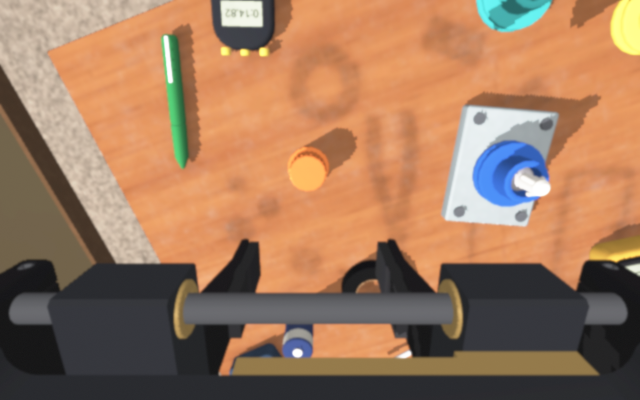

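The view shows the pulley seated with the tip protruding at (537,186); its heights of 42.5 and 66 mm match. The cap stands upright at (308,169).

arm_command --deltas '[0.4,0.0066,-0.0105,0.045,0,0.4,0,0,0.045,0,0.4,0,0,0.04,0,0.4,0,0,0.03,0,0.4,0,0,0.02,0,0.4,0,0,0.009,0,0.4,0,0,0,0,-1,0,0,0,0,-1,0,0,0,0,-1,0,0,0,0,-1,0,0,0,0]' --newtons 40

```text
time: 9.68
position: [0.4661, -0.2083, 0.0091]
tool_rot: [0.164, 0.986, -0.0, 0.0]
ft_force: [0.5, 0.4, 3.9]
grip_width: 0.0352
grip_force: 40.0
```

arm_command --deltas '[-1,0,0,-0.02,0,-1,0,0,-0.04,0,-1,0,0,-0.05,0,-1,0,0,-0.04,0,-1,0.002,0.04,0,0,-1,0,0.05,0,0,-1,0,0.05,0,0,-1,0,0.04,0,0,-1,0,0.015,0,0,-1,0,0,0.02,0,-1,0,0,0,0,-1,0,0,0,0]'

```text
time: 11.18
position: [0.5271, -0.0237, 0.1388]
tool_rot: [0.165, 0.986, -0.0, -0.0]
ft_force: [0.0, 0.4, -1.0]
grip_width: 0.0356
grip_force: 40.0
```

```bash
python3 - <<'E'
from h import *
s=status.get_obs();p=s['position'];print(p,s['ft_force'],s['grip_width'])
im,d,q=grab('wrist','w4');np.savez('w4.npz',im=im,d=d,**q);W=world(q,d);hsv=cv2.cvtColor(im,cv2.COLOR_RGB2HSV)
H=hsv[...,0].astype(int)
m=(d>0)&(H<16)&(hsv[...,1]>150)&(abs(W[...,0]-p[0])<.04)&(abs(W[...,1]-p[1])<.04)&(W[...,2]>.08)
print(m.sum(),np.histogram(W[m][:,2],np.arange(.12,.18,.004)))
for a in(.005,.032):
    z=p[2]-.009+a;P=W[m&(abs(W[...,2]-z)<.0035)]
    if len(P)>20: print(len(P),np.median(P[:,2]),fit(P))
m=(d>0)&(abs(H-112)<10)&(hsv[...,1]>120)&(abs(W[...,0]-p[0])<.05)&(abs(W[...,1]-p[1])<.05)&(abs(W[...,2]-.0425)<.003)
print(m.sum(),fit(W[m]))
E
```

```text
[ 0.52713267 -0.02373629  0.13875906] [ 0.03979252  0.44071778 -1.00117067] 0.03559829170022048
4508 (array([   0,    0,    0,  617,  199,  218,  211,  226,  271,  338, 2338,
          1,    0,    0]), array([0.12 , 0.124, 0.128, 0.132, 0.136, 0.14 , 0.144, 0.148, 0.152,
       0.156, 0.16 , 0.164, 0.168, 0.172, 0.176]))
732 0.13519924577180936 (array([ 0.52351245, -0.02308845]), np.float64(0.019204452041228035))
2406 0.16209449120795605 (array([ 0.52544217, -0.02358878]), np.float64(0.017180748806937294))
1992 (array([ 0.52769644, -0.0228419 ]), np.float64(0.030900780481925964))
```

View pics/w4.png

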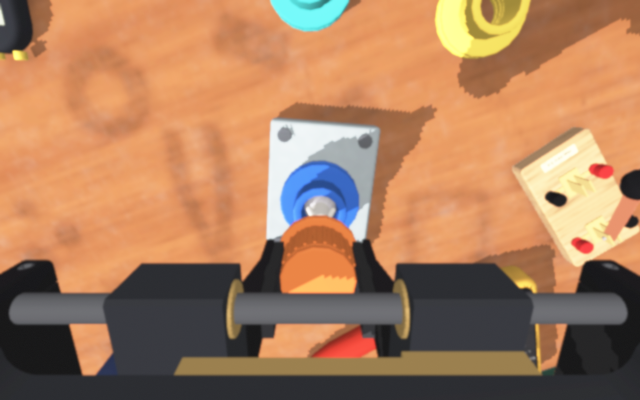

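The view shows the cap held level at (319,255) with the seated pulley and tip just behind it at (319,205). A 1 mm correction, then down.

arm_command --deltas '[-1,-0.001,0.0004,0.01,0,-1,0,0,0.015,0,-1,0,0,0.008,0,-1,0,0,0.006,0,-1,0,0,0.005,0,-1,0,0,0.004,0,-1,0,0,0,0]' --newtons 60

```text
time: 12.1
position: [0.5281, -0.0229, 0.0904]
tool_rot: [0.164, 0.986, 0.0, -0.0]
ft_force: [-0.3, -0.3, -0.7]
grip_width: 0.0348
grip_force: 60.0
```

arm_command --deltas '[-1,0,0,0.003,0,-1,0,0,0.003,0,-1,0,0,0,0]'

```text
time: 12.48
position: [0.5286, -0.0228, 0.0846]
tool_rot: [0.164, 0.986, 0.0, 0.0]
ft_force: [0.7, 1.5, -0.1]
grip_width: 0.0348
grip_force: 60.0
```

arm_command --deltas '[-1,0,0,0.003,0,-1,0,0,0.003,0,-1,0,0,0,0]'

```text
time: 12.85
position: [0.5283, -0.0228, 0.0782]
tool_rot: [0.164, 0.986, 0.0, 0.0]
ft_force: [2.0, 1.7, -4.1]
grip_width: 0.0345
grip_force: 60.0
```

arm_command --deltas '[-1,0,0,0.003,0,-1,0,0,0.002,0,-1,0,0,0,0]'

```text
time: 13.22
position: [0.5279, -0.023, 0.075]
tool_rot: [0.164, 0.986, -0.0, -0.0]
ft_force: [-2.7, 1.0, 13.2]
grip_width: 0.0349
grip_force: 60.0
```

```bash
python3 - <<'E'
from h import *
s=status.get_obs();p=s['position'];print(p,s['ft_force'],s['moment'])
im,d,q=grab('wrist','w5');W=world(q,d);hsv=cv2.cvtColor(im,cv2.COLOR_RGB2HSV)
H=hsv[...,0].astype(int)
m=(d>0)&(H<16)&(hsv[...,1]>150)&(abs(W[...,0]-p[0])<.04)&(abs(W[...,1]-p[1])<.04)&(W[...,2]>.05)
P=W[m];print(m.sum(),np.histogram(P[:,2],np.arange(.06,.13,.004)))
T=P[P[:,2]>np.percentile(P[:,2],95)-.004];print(np.median(T[:,2]),fit(T))
F=P[P[:,2]<np.percentile(P[:,2],3)+.003];print(np.median(F[:,2]))
E
```

```text
[ 0.52787335 -0.02298538  0.07502035] [-2.72518705  0.96418691 13.19354644] [ 0.28611334  0.44308364 -0.03588465]
4403 (array([   0,    3,  581,  253,  215,  209,  220,  255,  351, 2307,    9,
          0,    0,    0,    0,    0,    0]), array([0.06 , 0.064, 0.068, 0.072, 0.076, 0.08 , 0.084, 0.088, 0.092,
       0.096, 0.1  , 0.104, 0.108, 0.112, 0.116, 0.12 , 0.124, 0.128]))
0.09844625158725426 (array([ 0.52689195, -0.02278354]), np.float64(0.017680810564276676))
0.07146253652403545
```

Cap top is at 98.4 mm (98 expected), so it is seated, with 13 N of reaction. I'll push slightly more and dwell to check it's steady.

arm_command --deltas '[-1,0,0,0.001,0,-1,0,0,0,0,-1,0,0,0,0,-1,0,0,0,0,-1,0,0,0,0,-1,0,0,0,0,-1,0,0,0,0,-1,0,0,0,0]'

```text
time: 14.28
position: [0.5279, -0.023, 0.075]
tool_rot: [0.164, 0.986, -0.0, 0.0]
ft_force: [-4.5, 1.4, 20.5]
grip_width: 0.0349
grip_force: 60.0
```

```bash
python3 -c "
from h import *
print(status.get_obs()['ft_force']);print(order.hand_in())"
```

```text
[-4.51411844  1.42649407 20.47650304]
the job is handed in; nothing more can be done
None
```

The blue pulley sits on the collar and the orange cap is down on its hub, with the fingers still gripping the cap and pressing it down with about 20 N; I handed the job in at about 14 s, but the result was not reported back, and I judged the snap from the cap's height (top at 98.4 mm, 98 expected), not by viewing the barbs.

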